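# Clear the weighed sample jars off the balance

## Robot

A 6-joint arm with a two-finger parallel gripper is mounted at the origin on the work surface. World frame = base frame: x ahead of the robot, y to its left, z up, the work surface at z = 0. Lengths are in mm, angles in rad, forces in N, time in s.
With the tool pointing down it reaches from about 275 to 1000 mm from the base axis. Payload 8.4 kg.
Tool frame: the origin (TCP) lies on the centre line of the jaws, within the pads' length; the fingertips stand 25 mm ahead of it and the grasp point (between the pads) lies 6 mm ahead of it; z points along the fingers, x is the direction in which the jaws open and shut, and the axes are right-handed (so a half turn about z gives the same grasp; the last joint's range is limited). The gripper opens to 85 mm and grips with 20 to 120 N. Pads are 22 mm wide; open, the fingers measure 114 mm over their backs; the gripper's body (76 mm by 85 mm) begins 54 mm behind the grasp point. The pads swing forward as they close: fully open they stand 13 mm farther back than shut.
Start: joints at [1.191, 0.353, 1.633, -0, 1.155, -0.002], TCP at [230.547, 580.927, 231.881] pointing down, gripper open.
Joint ranges: [-2.63, 2.63], [-0.92, 2.1], [0.06, 2.66], [-1.3, 4.44], [0, 2.69], [-3.02, 3.02]. Speed limits (rad/s): [2.22, 2.22, 2.79, 3.14, 3.14, 3.14].

## Interface

Orientations are given as [roll, pitch, yaw] about the fixed x, y, z axes, in that order (R = Rz(yaw) Ry(pitch) Rx(roll)).
In Python, from rig import r gives the robot as it stands. The module is installed in compiled form; this text tells all that it offers.
- The arm moves only by the tool jog_arm, never from a script. Its argument "deltas" is a list of rows, each an object with "gripper": the gripper command: -1 is fully open, 1 is shut, values between are in proportion; "translation": the shift along the world's x, y, z in units of 10 cm (1.0 is 10 cm), a list of three; "dr": the turn, a rotation vector about the world's x, y, z in units of pi/2 rad (1.0 is pi/2 rad), a list of three. In form: [{"gripper": gripper, "translation": [x, y, z], "dr": [wx, wy, wz]}, ...]. A call has 1 to 12 rows; each row shifts and turns the commanded pose from where the row before left it; what a row does not reach is not made up. A row lasts 1/12 s, in which the tool goes at most 41.7 mm and 7.16 degrees, less where a joint would pass 70% of its speed; a pose out of reach is approached as far as the arm can. A call with a number of a shift or a turn outside -1 to 1 is refused whole. A call with a gripper value outside its range is refused whole. The fingers move at their own pace and stop on an object; "squeeze" is the grip in N (left out, the last holds). Time passes only in rows, so rows that do not move let the fingers close. It gives the time, the measured TCP pose, the force and the opening at its end, in the units of the state.
- r.sense(): the state, without advancing time (a new reading comes with each control period).
- r.grab_frame(name): name is "scene" or "side" or "wrist"; returns the picture (400x640x3 uint8, blue, green, red); there is no depth.
- r.calibration(name): a dict with "mtx" (3x3 intrinsics, pixels), "world_from_camera" (4x4, takes a point from camera to world coordinates). Camera axes: x right, y down, z forward; pixel columns grow to the right and rows downward; lengths in mm; the calibration is good to about 2 mm. A picture is of the moment at which its call begins: read the wrist's pose just before it. calibration takes no time and is no camera call; for the wrist camera it gives the pose at the moment of the call.
- r.sign_off(): hands the job in, once; it reports no verdict.
The state is a dict: "clock": time; "qpos": joint angles; "qvel": joint speeds; "joint_efforts": joint torques, N m; "eef_pos": TCP position; "tcp_rot": TCP orientation; "contact_force": force on the tool from outside, world axes, zero at the start; "wrist_torque": the same for the moment, N m; "opening": opening from 0.0 (shut) to 1.0 (fully open).
Only numpy, scipy, OpenCV 4.12 (cv2) and the standard library are available. Lean on these libraries where they do the work, as an engineer would, in place of code of your own. Each camera call takes 0.05 s, during which the arm holds its last target. There are 200 camera calls.

## Task

The weighed sample jars are still stacked on the balance. Take the stack apart one jar at a time and set each jar upright in the holder of its own colour, standing flat on the holder's floor inside the rim; put them down rather than dropping them, tip none over, and leave the bottle and the beaker where they are.

Things in the scene. Friction and masses are not known exactly. Their poses are not given: they have to be found in the camera images.
- jar_blue: White round sample jar, blue screw lid and blue band: closed upright cylinder 64 mm across, 44 mm tall (lid: top 16 mm), about 160 g, loose. At the start it is the bottom one in the stack, underside 48 mm above the bench. It stands on the steel pan (120 mm across, top 48 mm up) of a white balance (210 x 150 mm, 38 mm high). Origin: centre of its underside, z up.
- jar_yellow: White round sample jar, yellow screw lid and yellow band: closed upright cylinder 52 mm across, 44 mm tall (lid: top 16 mm), about 100 g, loose. At the start it is second from the bottom in the stack, underside 92 mm above the bench. Stack order from the bottom: blue, yellow, red, green, each flat on the lid below. Origin: centre of its underside, z up.
- jar_red: White round sample jar, red screw lid and red band: closed upright cylinder 40 mm across, 42 mm tall (lid: top 16 mm), about 55 g, loose. At the start it is third from the bottom in the stack, underside 136 mm above the bench. The jars of the stack are centred on one another within 3 mm. Origin: centre of its underside, z up.
- jar_green: White round sample jar, green screw lid and green band: closed upright cylinder 28 mm across, 40 mm tall (lid: top 16 mm), about 25 g, loose. At the start it is the top one in the stack, underside 178 mm above the bench. The stack stands on the pan of the balance. Origin: centre of its underside, z up.
- holder_blue: Round shallow blue holder (open dish) fixed to the bench, for the blue jar: 92 mm across outside, recess 84 mm across, rim 4 mm thick and 10 mm high, inner floor 4 mm above the bench. Origin: centre of its underside, on the bench. Starts empty; which holder is where changes.
- holder_yellow: Round shallow yellow holder (open dish) fixed to the bench, for the yellow jar: 80 mm across outside, recess 72 mm across, rim 4 mm thick and 10 mm high, inner floor 4 mm above the bench. Origin: centre of its underside, on the bench. Starts empty; which holder is where changes.
- holder_red: Round shallow red holder (open dish) fixed to the bench, for the red jar: 68 mm across outside, recess 60 mm across, rim 4 mm thick and 10 mm high, inner floor 4 mm above the bench. Origin: centre of its underside, on the bench. Starts empty; which holder is where changes.
- holder_green: Round shallow green holder (open dish) fixed to the bench, for the green jar: 56 mm across outside, recess 48 mm across, rim 4 mm thick and 10 mm high, inner floor 4 mm above the bench. Origin: centre of its underside, on the bench. Starts empty; which holder is where changes.
- bottle: Green glass reagent bottle with a white cap, 60 mm across and 140 mm tall, standing loose beyond the holders on the robot's left: to be left alone. Origin: centre of its underside.
- beaker: Empty clear glass beaker, 68 mm across and 85 mm tall, standing loose beyond the holders on the robot's right: to be left alone. Origin: centre of its underside.
Mind the look-alikes: they are no part of the job. What is shaped like the jar_green but black, blue or orange is not meant.

How it is judged:
By the outcome, as a careful person would: the job done as asked, in the order asked, and still so for the second after the job is handed in, with the robot touching nothing.
It also fails if it takes over 96 s, if anything falls off the work surface, if the arm or the gripper's body presses on something with over 40 N, if the wrist force passes 120 N, or if a joint passes its speed limit or range.

## Working session

There is one attempt and no reset: what is moved stays moved. The work goes in short steps, Python scripts to look and compute and a tool call to move; the robot and the scene stay as the last step left them, time stands still between calls to the robot, and variables do not carry over. Pictures are saved under pics/ and viewed, about 12 in all and at most 16, crops included, and the job is handed in when it is done.

Besides the shell and the picture viewer there is one more tool, called as a command line: name --argument value ..., lists and objects as JSON in quotes. jog_arm: Moves the arm, as the interface text tells. Shifts and turns lie within -1 to 1; 1 stands for 10 cm of shift or pi/2 rad of turn. Its arguments: {"type":"object","properties":{"deltas":{"type":"array"},"squeeze":{"type":"number"}},"required":["deltas"]}

```bash
mkdir -p pics
cat > h.py <<'E'
import numpy as np, cv2
from rig import r
def ray(name,u,v,z,c=None):
    c=c or r.calibration(name); K=np.array(c["mtx"]); T=np.array(c["world_from_camera"])
    d=T[:3,:3]@np.linalg.solve(K,[u,v,1.]); o=T[:3,3]
    return o+d*(z-o[2])/d[2]
def proj(c,p):
    K=np.array(c["mtx"]); T=np.linalg.inv(np.array(c["world_from_camera"]))
    q=K@(T[:3,:3]@np.array(p,float)+T[:3,3]); return q[:2]/q[2]
def snap(n,f):
    im=r.grab_frame(n); cv2.imwrite("pics/"+f,im); return im
E
python3 - <<'E'
from h import *
s=r.sense(); print(s)
for n in("scene","side"):
    snap(n,n+"0.png"); c=r.calibration(n); print(n,np.round(c["mtx"],1).tolist(),np.round(c["world_from_camera"],3).tolist())
E
```

```text
{'clock': 0.0, 'qpos': array([ 1.19057193e+00,  3.53636399e-01,  1.63412458e+00,  1.71619146e-05,
        1.15521450e+00, -2.37792222e-03]), 'qvel': array([-1.31548322e-03,  5.84500475e-04, -1.11106938e-03,  1.00953987e-04,
        8.95762706e-05,  8.95311999e-04]), 'joint_efforts': array([-1.61737629e-03, -6.05244255e+01, -3.42066872e+01, -2.41900416e-04,
        9.39807971e-03,  5.01442616e-05]), 'eef_pos': array([230.38113009, 580.48033409, 231.17311341]), 'tcp_rot': array([-3.14157367e+00,  1.38278812e-03,  1.19294293e+00]), 'contact_force': array([ 0.10206567, -1.22596633, -0.28313192]), 'wrist_torque': array([0.02992155, 0.06363231, 0.04878322]), 'opening': 1.0008030901478895}
scene [[417.8, 0.0, 317.4], [0.0, 417.8, 196.3], [0.0, 0.0, 1.0]] [[0.845, 0.33, -0.42, 1030.746], [0.534, -0.5, 0.681, -683.917], [0.015, -0.8, -0.599, 717.688], [0.0, 0.0, 0.0, 1.0]]
side [[441.5, 0.0, 319.7], [0.0, 441.5, 198.7], [0.0, 0.0, 1.0]] [[-0.817, -0.299, 0.493, -115.491], [-0.576, 0.406, -0.709, 1018.832], [0.012, -0.864, -0.504, 870.007], [0.0, 0.0, 0.0, 1.0]]
```

View pics/scene0.png

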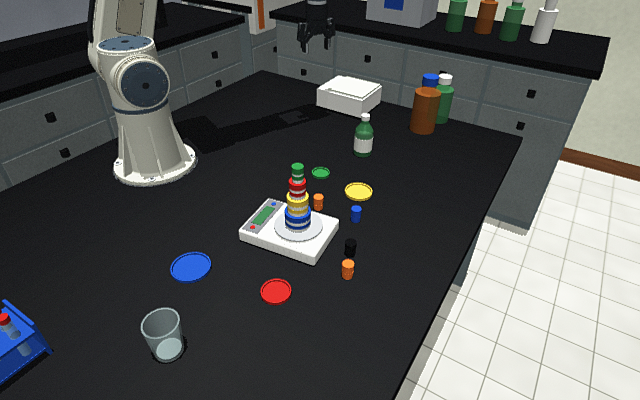

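View pics/side0.png

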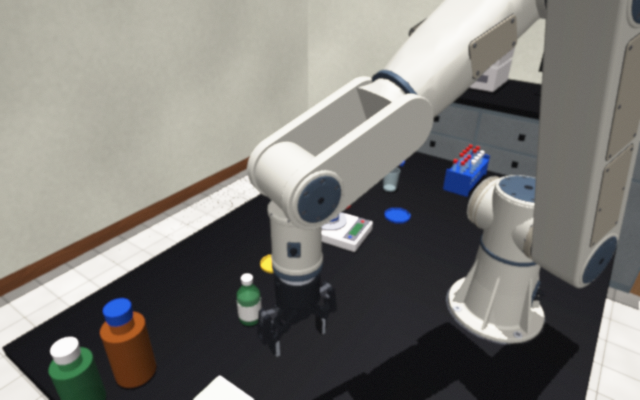

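Scene: stack at (297,200), holders green (320,173), yellow (358,191), blue (190,267), red (276,291). Look-alike small jars are at (318,202), (356,214), (350,247) and (348,269). The arm hides the stack in the side view.

```bash
cat >> h.py <<'E'
HUE={"blue":[(100,130)],"yellow":[(20,35)],"red":[(0,6),(174,180)],"green":[(45,85)],"orange":[(8,17)]}
def blobs(im,col,amin=25,s=120,v=60):
    h=cv2.cvtColor(im,cv2.COLOR_BGR2HSV); m=np.zeros(h.shape[:2],np.uint8)
    for a,b in HUE[col]: m|=cv2.inRange(h,(a,s,v),(b,255,255))
    cs,_=cv2.findContours(m,cv2.RETR_EXTERNAL,cv2.CHAIN_APPROX_NONE)
    return [c for c in cs if cv2.contourArea(c)>=amin]
E
python3 - <<'E'
from h import *
im=cv2.imread("pics/scene0.png")
for col in HUE:
    for c in blobs(im,col):
        x,y,w,h=cv2.boundingRect(c)
        if not(130<x<420 and y>150): continue
        e=cv2.fitEllipse(c); print(col,(x,y,w,h),cv2.contourArea(c),np.round(e[0],1),np.round(e[1],1),"z7",np.round(ray("scene",*e[0],7)))
        # width
# stack: top lid ellipse centre approximations
for (u,v,z) in [(297.5,166,218)]: print(np.round(ray("scene",u,v,z)))
c=r.calibration("scene")
cv2.imwrite("pics/st.png",cv2.resize(im[145:285,235:395],None,fx=5,fy=4.2857,interpolation=cv2.INTER_CUBIC))
E
```

```text
blue (170, 251, 41, 33) 992.5 [190.2 267. ] [30.4 41.7] z7 [ 434. -267.    7.]
blue (285, 206, 26, 24) 198.5 [297.2 215.1] [24.9 26. ] z7 [533.  23.   7.]
blue (351, 205, 11, 18) 148.5 [355.6 213.1] [10.3 19.1] z7 [659. 117.   7.]
yellow (287, 206, 21, 8) 44.0 [297.2 206.4] [12.7 19.4] z7 [511.  54.   7.]
yellow (286, 191, 23, 17) 161.5 [297.2 197.5] [18.8 21.4] z7 [488.  88.   7.]
yellow (344, 182, 29, 20) 404.5 [358.1 191.1] [18.7 27.8] z7 [618. 210.   7.]
red (260, 278, 32, 28) 647.5 [275.5 291.3] [26.5 31.2] z7 [ 641. -217.    7.]
red (290, 190, 16, 7) 32.5 [297.5 192.2] [ 7.5 14.2] z7 [475. 109.   7.]
red (288, 177, 18, 14) 120.5 [296.9 182.9] [15.6 17. ] z7 [447. 146.   7.]
green (252, 206, 22, 19) 140.0 [262.6 215.2] [ 7.8 26.3] z7 [456. -28.   7.]
green (312, 167, 18, 12) 162.5 [320.3 172.4] [11.7 18. ] z7 [475. 232.   7.]
green (291, 162, 13, 13) 113.0 [297.2 168. ] [12.  12.4] z7 [402. 214.   7.]
orange (342, 259, 13, 21) 204.0 [347.5 268.6] [12.1 22.3] z7 [740. -73.   7.]
orange (313, 193, 11, 18) 143.5 [317.8 201.2] [10.4 18.4] z7 [546. 105.   7.]
[584. -46. 218.]
```

View pics/st.png

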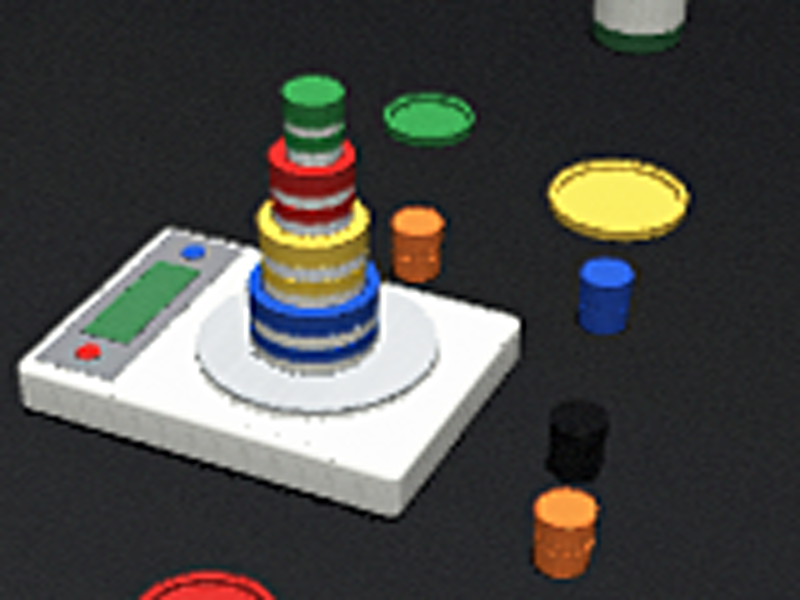

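jog_arm --deltas '[{"gripper":-1,"translation":[0.177,-0.313,0.1],"dr":[0,0,0]},{"gripper":-1,"translation":[0.177,-0.313,0.1],"dr":[0,0,0]},{"gripper":-1,"translation":[0.177,-0.313,0.1],"dr":[0,0,0]},{"gripper":-1,"translation":[0.177,-0.313,0.1],"dr":[0,0,0]},{"gripper":-1,"translation":[0.177,-0.313,0.1],"dr":[0,0,0]},{"gripper":-1,"translation":[0.177,-0.313,0.1],"dr":[0,0,0]},{"gripper":-1,"translation":[0.177,-0.313,0.1],"dr":[0,0,0]},{"gripper":-1,"translation":[0.177,-0.313,0.1],"dr":[0,0,0]},{"gripper":-1,"translation":[0.177,-0.313,0.1],"dr":[0,0,0]},{"gripper":-1,"translation":[0.177,-0.313,0.1],"dr":[0,0,0]}]'

```text
clock: 0.93
eef_pos: [407.8, 266.2, 332.2]
tcp_rot: [-3.141, 0.0, 1.193]
contact_force: [1.3, 0.7, 0.3]
opening: 1.001
```

Run:
```python
from h import *
s=r.sense(); print(np.round(s["eef_pos"],1),np.round(s["tcp_rot"],3),np.round(s["qpos"],2))
snap("wrist","w1.png"); c=r.calibration("wrist"); print(np.round(c["mtx"],1).tolist(),np.round(c["world_from_camera"],3).tolist())
im=snap("side","side1.png")
for (n,u,v,z) in [("bottle",363,155,0),("beaker",168,357,0),("orange1",317.8,201.2,20),("blue",355.6,213.1,20),("black",350,247,20),("orange2",347.5,268.6,20),("pan",298.4,225.5,48)]: print(n,np.round(ray("scene",u,v,z)))
```

```text
[407.8 266.2 332.2] [-3.141  0.     1.193] [ 0.58  0.05  1.79  0.    1.3  -0.62]
[[348.6, 0.0, 317.9], [0.0, 348.6, 199.9], [0.0, 0.0, 1.0]] [[0.37, 0.889, 0.27, 342.621], [0.929, -0.353, -0.109, 289.56], [-0.001, 0.291, -0.957, 474.984], [0.0, 0.0, 0.0, 1.0]]
bottle [532. 408.   0.]
beaker [ 563. -450.    0.]
orange1 [555.  91.  20.]
blue [666. 102.  20.]
black [716. -19.  20.]
orange2 [745. -84.  20.]
pan [586. -49.  48.]
```

View pics/w1.png

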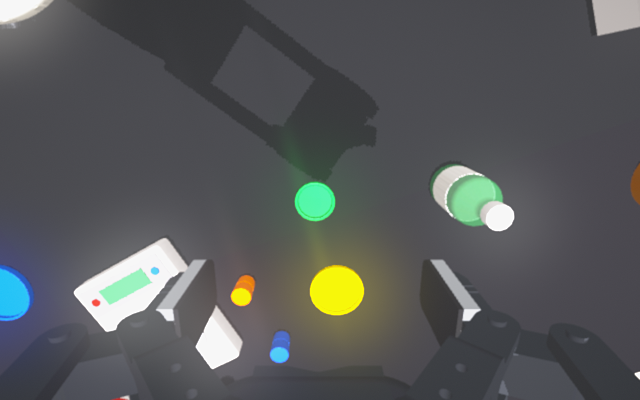

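View pics/side1.png

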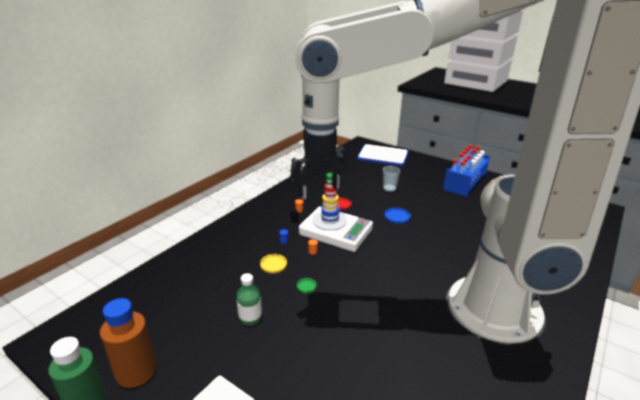

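Wrist view: green holder (315,201), yellow (337,290). Side view: the stack is clear at (330,200), with holders blue (397,215), red (343,203), yellow (273,263) and green (306,285). Next I triangulate.

Run:
```python
from h import *
w=cv2.imread("pics/w1.png")
for col in("green","yellow"):
    for c in blobs(w,col,300):
        e=cv2.fitEllipse(c); p=ray("wrist",*e[0],8); print("wrist",col,np.round(e[0]),np.round(e[1]),np.round(p,1))
im=cv2.imread("pics/side1.png")
for col in HUE:
    for c in blobs(im,col,8,90):
        x,y,ww,h=cv2.boundingRect(c)
        if not(255<x<420 and 165<y<300): continue
        m=cv2.moments(c);u,v=m["m10"]/m["m00"],m["m01"]/m["m00"]
        print(col,(x,y,ww,h),round(u,1),round(v,1),np.round(ray("side",u,v,7)),np.round(ray("side",u,y,{"green":218,"red":178}.get(col,7))))
# stack via two views: horizontal ray intersect for green lid centroid (approx z 210)
def tri(a,b):
    A=[];B=[]
    for n,u,v in(a,b):
        c=r.calibration(n);T=np.array(c["world_from_camera"]);d=T[:3,:3]@np.linalg.solve(np.array(c["mtx"]),[u,v,1.]);d/=np.linalg.norm(d)
        P=np.eye(3)-np.outer(d,d);A.append(P);B.append(P@T[:3,3])
    return np.linalg.lstsq(np.vstack(A),np.hstack(B),rcond=None)[0]
sc=cv2.imread("pics/scene0.png")
def big(im,col,x0,x1,y0,y1):
    cs=[c for c in blobs(im,col,8,90) if x0<cv2.boundingRect(c)[0]<x1 and y0<cv2.boundingRect(c)[1]<y1]
    c=min(cs,key=lambda c:cv2.boundingRect(c)[1]);m=cv2.moments(c);return m["m10"]/m["m00"],m["m01"]/m["m00"]
for col in("green","red","yellow","blue"):
    a=big(sc,col,280,295,150,230); b=big(im,col,318,332,165,230)
    print(col,np.round(a,1),np.round(b,1),np.round(tri(("scene",*a),("side",*b)),1))
```

```text
wrist green [314. 201.] [39. 40.] [472.  234.6   8. ]
wrist yellow [336. 290.] [50. 54.] [615.1 212.6   8. ]
blue (278, 228, 11, 17) 283.3 235.7 [684.  81.   7.] [714.  45.   7.]
blue (383, 207, 29, 17) 397.0 214.9 [ 432. -267.    7.] [ 457. -318.    7.]
blue (321, 205, 20, 12) 330.2 212.4 [ 639. -136.    7.] [ 669. -180.    7.]
yellow (259, 253, 29, 21) 273.1 263.0 [617. 213.   7.] [650. 174.   7.]
yellow (324, 206, 13, 4) 329.7 207.5 [ 660. -164.    7.] [ 666. -173.    7.]
yellow (321, 194, 19, 11) 329.0 199.7 [ 695. -211.    7.] [ 720. -247.    7.]
red (337, 197, 16, 13) 344.4 202.9 [ 634. -226.    7.] [505. -10. 178.]
red (324, 183, 13, 14) 329.3 189.5 [ 739. -278.    7.] [595. -58. 178.]
green (296, 277, 21, 17) 306.1 285.0 [474. 234.   7.] [346. 405. 218.]
green (350, 224, 12, 11) 355.9 228.8 [ 507. -100.    7.] [367. 154. 218.]
green (326, 172, 7, 8) 329.0 175.4 [ 810. -380.    7.] [597. -58. 218.]
orange (308, 239, 10, 16) 312.3 246.1 [570.  70.   7.] [594.  38.   7.]
orange (294, 198, 10, 15) 298.9 205.1 [ 764. -110.    7.] [ 796. -152.    7.]
green [297.2 169.6] [329.  175.4] [588.4 -49.1 211.8]
red [296.5 185.1] [329.3 189.5] [581.9 -43.5 164.1]
yellow [297.  201.2] [329.  199.7] [585.3 -48.1 121.9]
blue [297.3 219.4] [330.2 212.4] [585.1 -52.4  69.5]
```

jog_arm --deltas '[{"gripper":-1,"translation":[0.177,-0.314,-0.03],"dr":[0,0,0]},{"gripper":-1,"translation":[0.177,-0.314,-0.03],"dr":[0,0,0]},{"gripper":-1,"translation":[0.177,-0.314,-0.03],"dr":[0,0,0]},{"gripper":-1,"translation":[0.177,-0.314,-0.03],"dr":[0,0,0]},{"gripper":-1,"translation":[0.177,-0.314,-0.03],"dr":[0,0,0]},{"gripper":-1,"translation":[0.177,-0.314,-0.03],"dr":[0,0,0]},{"gripper":-1,"translation":[0.177,-0.314,-0.03],"dr":[0,0,0]},{"gripper":-1,"translation":[0.177,-0.314,-0.03],"dr":[0,0,0]},{"gripper":-1,"translation":[0.177,-0.314,-0.03],"dr":[0,0,0]},{"gripper":-1,"translation":[0.177,-0.314,-0.03],"dr":[0,0,0]},{"gripper":-0.3,"translation":[0,0,0],"dr":[0,0,0]}]'

```text
clock: 1.95
eef_pos: [586.6, -50.4, 300.4]
tcp_rot: [3.141, 0.002, 1.19]
contact_force: [-0.9, 0.1, 0.4]
opening: 0.885
```

```bash
cat > wl.py <<'E'
from h import *
import sys
# usage: wl.py file col z
f=sys.argv[1]
s=r.sense(); print(np.round(s["eef_pos"],1),np.round(s["tcp_rot"],3),round(s["opening"],3),round(s["clock"],2))
c=r.calibration("wrist"); im=snap("wrist",f)
for a in sys.argv[2:]:
    col,z=a.split(":")
    for k in blobs(im,col,200,100):
        e=cv2.fitEllipse(k); print(col,np.round(e[0]),np.round(e[1]),np.round(ray("wrist",*e[0],float(z),c),1),"bbox",cv2.boundingRect(k))
E
python3 wl.py w2.png green:212 red:8 blue:8
```

```text
[586.6 -50.4 300.4] [3.141e+00 2.000e-03 1.190e+00] 0.885 1.95
green [325. 193.] [38. 38.] [579.7 -42.2 212. ] bbox (307, 174, 38, 39)
red [219. 234.] [47. 53.] [ 634.6 -212.4    8. ] bbox (193, 210, 53, 50)
red [324. 179.] [45. 57.] [615.7 -54.8   8. ] bbox (299, 149, 50, 45)
blue [458. 172.] [25. 36.] [670.1 106.5   8. ] bbox (441, 158, 34, 29)
blue [322. 168.] [61. 79.] [602.4 -51.3   8. ] bbox (292, 126, 61, 40)
blue [105.  99.] [75. 88.] [ 428.  -261.9    8. ] bbox (64, 59, 83, 82)
```

View pics/w2.png

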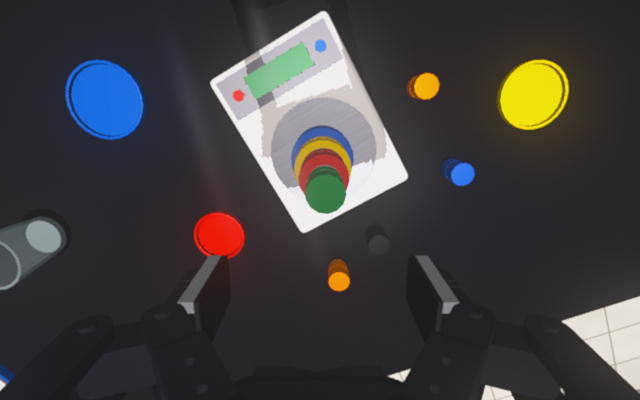

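Wrist view: green lid at (325,193), red holder (219,235), blue holder (105,99). The world points sit about 5 mm off the scene-camera ones, probably because the arm was still settling, so I'm re-shooting at rest.

```bash
python3 wl.py w3.png green:218 red:8 blue:8 yellow:8
```

```text
[585.3 -48.1 300.5] [-3.14e+00  1.00e-03  1.19e+00] 0.805 2.0
green [323. 196.] [37. 38.] [578.2 -41.6 218. ] bbox (305, 177, 38, 39)
red [217. 235.] [46. 53.] [ 633.7 -212.7    8. ] bbox (192, 212, 53, 50)
red [321. 181.] [45. 57.] [616.  -55.9   8. ] bbox (297, 152, 50, 44)
blue [456. 174.] [25. 35.] [670.1 106.5   8. ] bbox (439, 160, 34, 29)
blue [320. 171.] [61. 79.] [602.6 -52.    8. ] bbox (290, 128, 62, 41)
blue [104. 101.] [74. 88.] [ 428.  -261.9    8. ] bbox (63, 61, 83, 82)
yellow [321. 176.] [54. 70.] [609.9 -54.4   8. ] bbox (292, 139, 57, 44)
yellow [424.  88.] [22. 24.] [555.8  98.8   8. ] bbox (413, 76, 23, 25)
yellow [530.  96.] [66. 77.] [611.8 213.7   8. ] bbox (494, 61, 74, 72)
```

jog_arm --deltas '[{"gripper":-0.3,"translation":[-0.02,0.02,-0.2],"dr":[0,0,0]},{"gripper":-0.3,"translation":[0,0,-0.25],"dr":[0,0,0]},{"gripper":-0.3,"translation":[0,0,-0.2],"dr":[0,0,0]},{"gripper":-0.3,"translation":[0,0,-0.15],"dr":[0,0,0]},{"gripper":-0.3,"translation":[0,0,-0.08],"dr":[0,0,0]},{"gripper":-0.3,"translation":[0,0,0],"dr":[0,0,0]},{"gripper":-0.3,"translation":[0,0,0],"dr":[0,0,0]}]' --squeeze 20

```text
clock: 2.63
eef_pos: [582.4, -43.2, 214.2]
tcp_rot: [-3.141, -0.0, 1.194]
contact_force: [-0.7, -0.5, 1.6]
opening: 0.649
```

Run:
```python
from h import *
s=r.sense(); print(np.round(s["eef_pos"],1),np.round(s["contact_force"],1),s["opening"])
a=snap("scene","a.png")[90:240,220:380]; b=snap("side","b.png")[110:260,250:410]; w=cv2.resize(snap("wrist","w4.png"),(320,300))
cv2.imwrite("pics/m1.png",np.hstack([cv2.resize(a,(390,366)),cv2.resize(b,(390,366))]))
```

```text
[582.4 -43.2 214.2] [-0.7 -0.5  1.6] 0.648597466321354
```

View pics/m1.png

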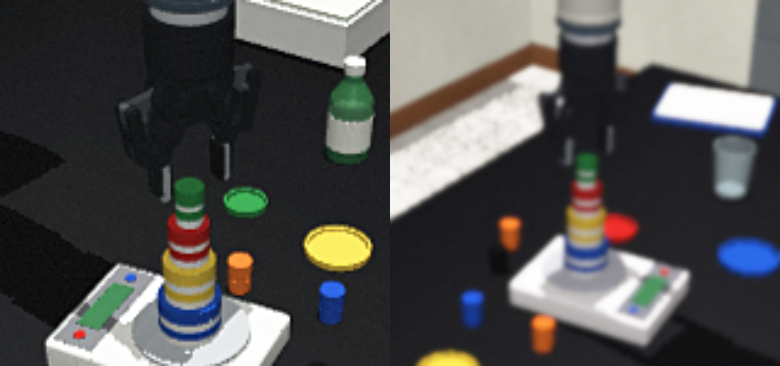

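View pics/w4.png

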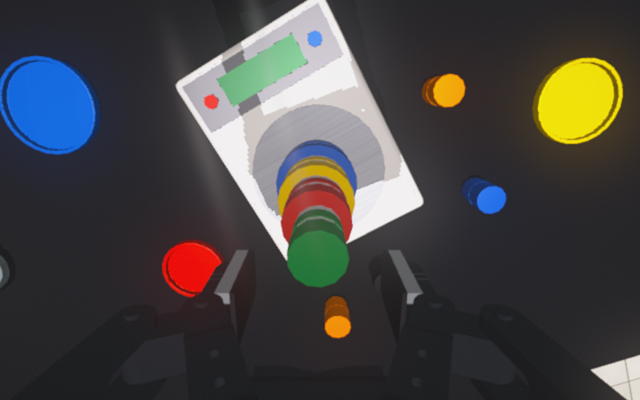

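Both fixed views show the fingertips around the lid top, at roughly (298,168) in scene and (331,174) in side, which looks higher than expected. I'll check the projected points.

Run:
```python
from h import *
from scipy.spatial.transform import Rotation as Ro
s=r.sense(); R=Ro.from_euler("xyz",s["tcp_rot"]).as_matrix(); p=s["eef_pos"]
for n in("scene","side","wrist"):
    c=r.calibration(n)
    for q in([-27,0,25],[27,0,25],[-27,0,12],[27,0,12],[0,0,6]): print(n,q,np.round(proj(c,p+R@np.array(q,float)),0),end=" ")
    print("lid",np.round(proj(c,[585,-48,218]),0), np.round(proj(c,[585,-48,178]),0))
def tri(a,b):
    A=[];B=[]
    for n,u,v in(a,b):
        c=r.calibration(n);T=np.array(c["world_from_camera"]);d=T[:3,:3]@np.linalg.solve(np.array(c["mtx"]),[u,v,1.]);d/=np.linalg.norm(d)
        P=np.eye(3)-np.outer(d,d);A.append(P);B.append(P@T[:3,3])
    return np.linalg.lstsq(np.vstack(A),np.hstack(B),rcond=None)[0]
print(tri(("scene",286,172),("side",340,172)),tri(("scene",310,164),("side",323,176.5)))
print(tri(("scene",286,172),("side",323,176.5)),tri(("scene",310,164),("side",340,172)))
a=cv2.imread("pics/a.png")[135:215,255:335]; b=cv2.imread("pics/b.png")[145:225,290:370]
cv2.imwrite("pics/m2.png",np.hstack([cv2.resize(x,(400,400),interpolation=cv2.INTER_CUBIC) for x in(a,b)]))
```

```text
scene [-27, 0, 25] [288. 180.] scene [27, 0, 25] [308. 172.] scene [-27, 0, 12] [288. 175.] scene [27, 0, 12] [308. 167.] scene [0, 0, 6] [298. 169.] lid [297. 167.] [297. 181.]
side [-27, 0, 25] [337. 180.] side [27, 0, 25] [323. 184.] side [-27, 0, 12] [337. 177.] side [27, 0, 12] [323. 181.] side [0, 0, 6] [330. 177.] lid [330. 174.] [330. 185.]
wrist [-27, 0, 25] [265. 243.] wrist [27, 0, 25] [370. 243.] wrist [-27, 0, 12] [262. 254.] wrist [27, 0, 12] [374. 254.] wrist [0, 0, 6] [318. 260.] lid [310. 275.] [312. 240.]
[572.56182001 -79.40972881 216.60693034] [599.0836542  -22.37403268 215.93291901]
[587.88946241 -53.17980486 207.1063169 ] [584.31028671 -49.50845667 226.03386244]
```

View pics/m2.png

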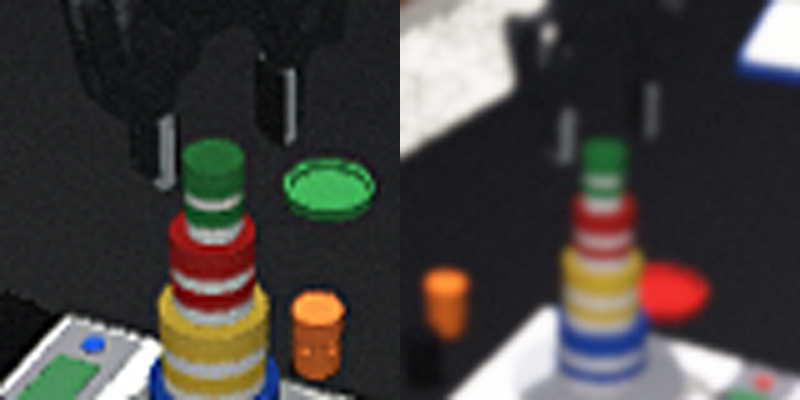

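The fingertips triangulate to z≈215, higher than the nominal tip. They are about 3 mm off-centre along the jaws, and the wrist view agrees. I'll lower by 16 mm and recheck.

jog_arm --deltas '[{"gripper":-0.3,"translation":[0.01,0.02,-0.08],"dr":[0,0,0]},{"gripper":-0.3,"translation":[0,0,-0.08],"dr":[0,0,0]},{"gripper":-0.3,"translation":[0,0,0],"dr":[0,0,0]},{"gripper":-0.3,"translation":[0,0,0],"dr":[0,0,0]}]'

```text
clock: 3.12
eef_pos: [583.0, -42.0, 197.1]
tcp_rot: [-3.14, 0.0, 1.193]
contact_force: [0.0, 0.1, -0.3]
opening: 0.648
```

Run:
```python
from h import *
s=r.sense(); print(np.round(s["eef_pos"],1),np.round(s["contact_force"],1),s["opening"])
a=snap("scene","a2.png")[135:215,255:335]; b=snap("side","b2.png")[145:225,290:370]
cv2.imwrite("pics/m3.png",np.hstack([cv2.resize(x,(400,400),interpolation=cv2.INTER_CUBIC) for x in(a,b)]))
```

```text
[583.  -42.  197.1] [ 0.   0.1 -0.3] 0.6476197990533631
```

View pics/m3.png

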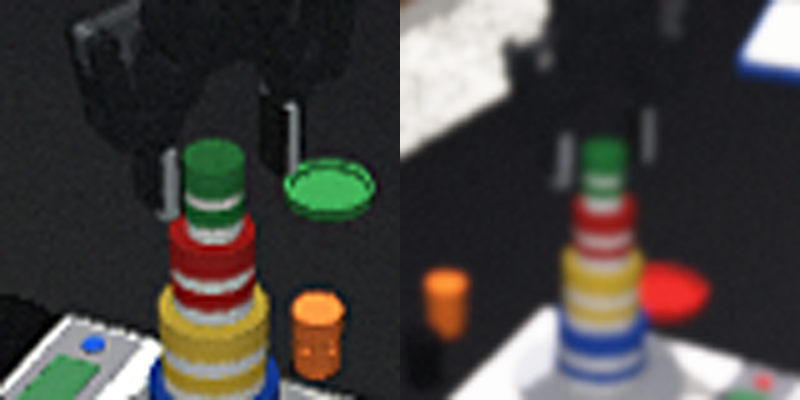

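Tips are now about halfway down the green jar and clear of the red lid. Closing.

jog_arm --deltas '[{"gripper":0.0,"translation":[0,0,0],"dr":[0,0,0]},{"gripper":0.2,"translation":[0,0,0],"dr":[0,0,0]},{"gripper":0.4,"translation":[0,0,0],"dr":[0,0,0]},{"gripper":0.6,"translation":[0,0,0],"dr":[0,0,0]},{"gripper":0.6,"translation":[0,0,0],"dr":[0,0,0]},{"gripper":0.6,"translation":[0,0,0],"dr":[0,0,0]}]'

```text
clock: 3.72
eef_pos: [583.7, -42.1, 198.1]
tcp_rot: [3.141, -0.0, 1.193]
contact_force: [-0.4, -0.6, 2.4]
opening: 0.316
```

Run:
```python
from h import *
s=r.sense(); print(np.round(s["eef_pos"],1),np.round(s["contact_force"],1),s["opening"])
a=snap("scene","a3.png")[135:215,255:335]; b=snap("side","b3.png")[145:225,290:370]
cv2.imwrite("pics/m4.png",np.hstack([cv2.resize(x,(400,400),interpolation=cv2.INTER_CUBIC) for x in(a,b)]))
```

```text
[583.7 -42.1 198.1] [-0.4 -0.6  2.4] 0.31643261085126245
```

View pics/m4.png

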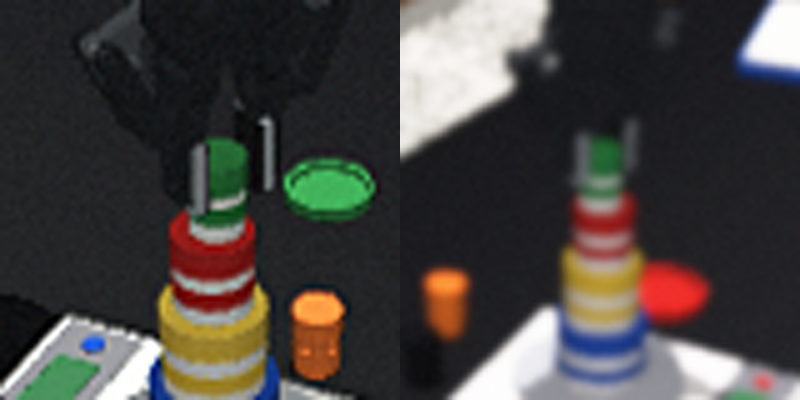

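Gripped: opening 0.316 ≈ 27 mm. Lifting gently.

jog_arm --deltas '[{"gripper":0.6,"translation":[0,0,0.03],"dr":[0,0,0]},{"gripper":0.6,"translation":[0,0,0.06],"dr":[0,0,0]},{"gripper":0.6,"translation":[0,0,0.15],"dr":[0,0,0]},{"gripper":0.6,"translation":[0,0,0.2],"dr":[0,0,0]},{"gripper":0.6,"translation":[0,0,0.15],"dr":[0,0,0]},{"gripper":0.6,"translation":[0,0,0],"dr":[0,0,0]}]'

```text
clock: 4.32
eef_pos: [585.3, -42.2, 260.5]
tcp_rot: [3.137, -0.001, 1.193]
contact_force: [0.8, 0.1, -0.3]
opening: 0.319
```

Run:
```python
from h import *
s=r.sense(); print(np.round(s["eef_pos"],1),np.round(s["contact_force"],1),s["opening"])
a=snap("scene","a4.png")[110:230,235:395]; b=snap("side","b4.png")[120:240,260:420]
cv2.imwrite("pics/m5.png",np.hstack([cv2.resize(x,(400,300),interpolation=cv2.INTER_CUBIC) for x in(a,b)]))
```

```text
[585.3 -42.2 260.5] [ 0.8  0.1 -0.3] 0.31896113257351505
```

View pics/m5.png

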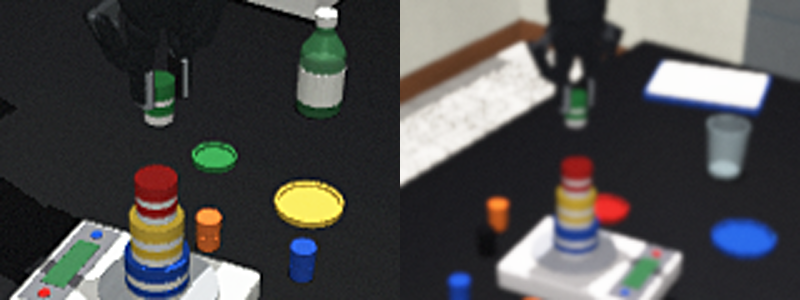

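The green jar is held upright and the rest of the stack is undisturbed. Now measuring the held jar.

```bash
cat >> h.py <<'E'
def tri(a,b):
    A=[];B=[]
    for n,(u,v) in(("scene",a),("side",b)):
        c=r.calibration(n);T=np.array(c["world_from_camera"]);d=T[:3,:3]@np.linalg.solve(np.array(c["mtx"]),[u,v,1.]);d/=np.linalg.norm(d)
        P=np.eye(3)-np.outer(d,d);A.append(P);B.append(P@T[:3,3])
    return np.linalg.lstsq(np.vstack(A),np.hstack(B),rcond=None)[0]
def near(im,name,col,p,rad,amin=15,s=90):
    "blobs of a colour near the image of world point p: joint bbox (x0,y0,x1,y1) and horizontal centre"
    q=proj(r.calibration(name),p); bs=[]
    for c in blobs(im,col,amin,s,50):
        x,y,w,h=cv2.boundingRect(c)
        if abs(x+w/2-q[0])<rad and abs(y+h/2-q[1])<rad: bs.append((x,y,x+w,y+h))
    if not bs: return None
    b=np.array(bs); return b[:,0].min(),b[:,1].min(),b[:,2].max(),b[:,3].max()
def held(col,p,rad=25,f=""):
    a=near(r.grab_frame("scene"),"scene",col,p,rad); b=near(r.grab_frame("side"),"side",col,p,rad)
    print(col,a,b)
    if a and b:
        m=lambda t:((t[0]+t[2])/2,(t[1]+t[3])/2)
        print("  centre",np.round(tri(m(a),m(b)),1))
E
python3 - <<'E'
from h import *
s=r.sense(); p=s["eef_pos"]; print(p, s["contact_force"])
held("green",[585,-45,260],14)
held("red",[585,-48,160],14); held("yellow",[585,-48,115],14); held("blue",[585,-48,70],14)
E
```

```text
[583.72822302 -42.09199062 257.28833814] [-1.64620265 -0.15045771 -0.41577858]
green (np.int64(292), np.int64(139), np.int64(304), np.int64(158)) (np.int64(329), np.int64(156), np.int64(335), np.int64(164))
  centre [586.8 -52.2 266.4]
red (np.int64(288), np.int64(175), np.int64(306), np.int64(198)) (np.int64(324), np.int64(182), np.int64(338), np.int64(197))
  centre [581.8 -47.5 162.4]
yellow (np.int64(286), np.int64(191), np.int64(309), np.int64(214)) (np.int64(322), np.int64(195), np.int64(339), np.int64(210))
  centre [580.7 -45.  114.1]
blue (np.int64(285), np.int64(206), np.int64(311), np.int64(230)) (np.int64(322), np.int64(208), np.int64(340), np.int64(217))
  centre [582.9 -50.1  71.2]
```

jog_arm --deltas '[{"gripper":0.6,"translation":[-0.05,0.13,0],"dr":[0,0,0]},{"gripper":0.6,"translation":[-0.11,0.28,0],"dr":[0,0,0]},{"gripper":0.6,"translation":[-0.11,0.28,0],"dr":[0,0,0]},{"gripper":0.6,"translation":[-0.11,0.28,-0.1],"dr":[0,0,0]},{"gripper":0.6,"translation":[-0.11,0.28,-0.2],"dr":[0,0,0]},{"gripper":0.6,"translation":[-0.11,0.28,-0.25],"dr":[0,0,0]},{"gripper":0.6,"translation":[-0.11,0.28,-0.25],"dr":[0,0,0]},{"gripper":0.6,"translation":[-0.11,0.28,-0.25],"dr":[0,0,0]},{"gripper":0.6,"translation":[-0.11,0.28,-0.25],"dr":[0,0,0]},{"gripper":0.6,"translation":[-0.11,0.28,-0.2],"dr":[0,0,0]},{"gripper":0.6,"translation":[-0.07,0.13,-0.1],"dr":[0,0,0]},{"gripper":0.6,"translation":[0,0,0],"dr":[0,0,0]}]'

```text
clock: 5.82
eef_pos: [469.2, 237.9, 94.5]
tcp_rot: [-3.138, 0.003, 1.196]
contact_force: [-0.9, -0.5, -0.4]
opening: 0.317
```

Run:
```python
from h import *
s=r.sense(); p=s["eef_pos"]; print(np.round(p,1),s["opening"])
a=snap("scene","a5.png"); b=snap("side","b5.png"); snap("wrist","w5.png")
s=r.sense(); p=s["eef_pos"]; print(np.round(p,1))
for n,im in(("scene",a),("side",b)):
    for c in blobs(im,"green",15,90,50):
        x,y,w,h=cv2.boundingRect(c); q=proj(r.calibration(n),[473,234,60])
        if abs(x-q[0])<40 and abs(y-q[1])<60: print(n,(x,y,w,h))
    print(np.round(proj(r.calibration(n),p-[0,0,20]),1),np.round(proj(r.calibration(n),[473,234,4]),1))
    
k=[cv2.imread(f"pics/{f}.png") for f in("a5","b5","w5")]
cv2.imwrite("pics/m6.png",np.hstack([cv2.resize(k[0][110:200,270:370],(390,351)),cv2.resize(k[1][190:310,240:373],(390,351))]))
```

```text
[469.2 237.9  94.5] 0.3171478377190845
[472.7 236.   97.4]
scene (312, 167, 18, 12)
scene (354, 150, 17, 7)
scene (320, 138, 5, 10)
scene (355, 121, 19, 18)
[320.8 151.9] [320.1 172.8]
side (296, 278, 21, 16)
side (304, 252, 8, 11)
[305.9 266.4] [306.3 285.8]
```

View pics/m6.png

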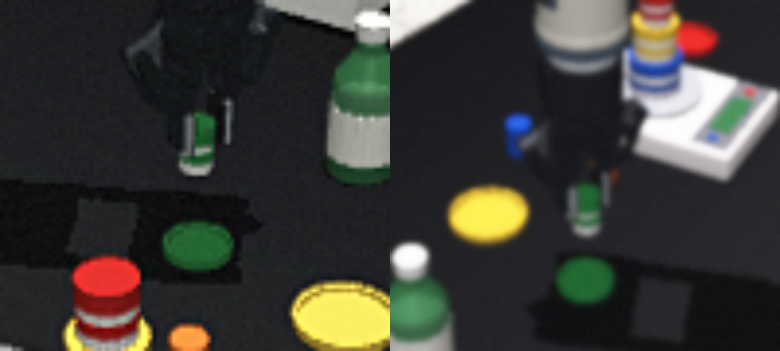

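The held jar lines up above the green holder in both views. Lowering.

jog_arm --deltas '[{"gripper":0.6,"translation":[0,0,-0.15],"dr":[0,0,0]},{"gripper":0.6,"translation":[0,0,-0.2],"dr":[0,0,0]},{"gripper":0.6,"translation":[0,0,-0.17],"dr":[0,0,0]},{"gripper":0.6,"translation":[0,0,-0.1],"dr":[0,0,0]},{"gripper":0.6,"translation":[0,0,-0.05],"dr":[0,0,0]},{"gripper":0.6,"translation":[0,0,-0.02],"dr":[0,0,0]},{"gripper":0.6,"translation":[0,0,0],"dr":[0,0,0]},{"gripper":0.6,"translation":[0,0,0],"dr":[0,0,0]}]'

```text
clock: 6.63
eef_pos: [473.2, 236.0, 28.7]
tcp_rot: [3.141, -0.001, 1.193]
contact_force: [0.1, -0.6, 0.7]
opening: 0.319
```

jog_arm --deltas '[{"gripper":0.6,"translation":[0,0,-0.02],"dr":[0,0,0]},{"gripper":0.6,"translation":[0,0,0],"dr":[0,0,0]},{"gripper":0.6,"translation":[0,0,0],"dr":[0,0,0]}]'

```text
clock: 6.88
eef_pos: [472.7, 236.0, 26.2]
tcp_rot: [3.141, -0.0, 1.193]
contact_force: [0.7, 0.0, -0.3]
opening: 0.315
```

jog_arm --deltas '[{"gripper":0.6,"translation":[0,0,-0.02],"dr":[0,0,0]},{"gripper":0.6,"translation":[0,0,0],"dr":[0,0,0]},{"gripper":0.6,"translation":[0,0,0],"dr":[0,0,0]}]'

```text
clock: 7.13
eef_pos: [472.8, 236.1, 24.1]
tcp_rot: [3.141, -0.001, 1.193]
contact_force: [0.7, -0.2, 3.0]
opening: 0.319
```

jog_arm --deltas '[{"gripper":0.6,"translation":[0,0,-0.01],"dr":[0,0,0]},{"gripper":0.6,"translation":[0,0,0],"dr":[0,0,0]},{"gripper":0.6,"translation":[0,0,0],"dr":[0,0,0]}]'

```text
clock: 7.38
eef_pos: [472.9, 235.9, 23.8]
tcp_rot: [3.141, -0.0, 1.193]
contact_force: [-1.3, -2.4, 14.6]
opening: 0.318
```

Contact at TCP = underside + 20, as predicted. Releasing and rising.

jog_arm --deltas '[{"gripper":0.6,"translation":[0,0,0.01],"dr":[0,0,0]},{"gripper":0.25,"translation":[0,0,0],"dr":[0,0,0]},{"gripper":0.1,"translation":[0,0,0],"dr":[0,0,0]},{"gripper":0.0,"translation":[0,0,0],"dr":[0,0,0]},{"gripper":0.0,"translation":[0,0,0.05],"dr":[0,0,0]},{"gripper":0.0,"translation":[0,0,0.15],"dr":[0,0,0]},{"gripper":0.0,"translation":[0,0,0.3],"dr":[0,0,0]},{"gripper":-0.4,"translation":[0.07,-0.2,0.35],"dr":[0,0,0]},{"gripper":-0.4,"translation":[0.11,-0.28,0.28],"dr":[0,0,0]},{"gripper":-0.4,"translation":[0.11,-0.28,0.28],"dr":[0,0,0]},{"gripper":-0.4,"translation":[0.11,-0.28,0.28],"dr":[0,0,0]},{"gripper":-0.4,"translation":[0.11,-0.28,0.2],"dr":[0,0,0]}]'

```text
clock: 8.38
eef_pos: [524.4, 102.8, 215.9]
tcp_rot: [3.139, -0.001, 1.193]
contact_force: [1.2, 1.2, 0.0]
opening: 0.7
```

Run:
```python
from h import *
for n,z in(("scene",44),("side",44)):
    im=r.grab_frame(n); c=r.calibration(n); cv2.imwrite(f"pics/g_{n}.png",im)
    q=proj(c,[473,234,25])
    for k in blobs(im,"green",8,90,50):
        x,y,w,h=cv2.boundingRect(k)
        if abs(x+w/2-q[0])<15 and abs(y+h/2-q[1])<20: print(n,(x,y,w,h),"expect top/base centre",np.round(proj(c,[473,234,44]),1),np.round(proj(c,[473,234,4]),1))
s=r.sense(); print(s["eef_pos"],s["opening"])
```

```text
scene (311, 159, 19, 21) expect top/base centre [320.3 161.8] [320.1 172.8]
side (296, 272, 21, 22) expect top/base centre [306.2 275.2] [306.3 285.8]
[526.8613287  101.17367153 217.02696051] 0.7003101309538623
```

The green jar stands in its holder: the blob extents match the projections. On to the red jar.

jog_arm --deltas '[{"gripper":-0.4,"translation":[0.1,-0.25,0],"dr":[0,0,0]},{"gripper":-0.4,"translation":[0.1,-0.25,0],"dr":[0,0,0]},{"gripper":-0.4,"translation":[0.1,-0.25,0],"dr":[0,0,0]},{"gripper":-0.4,"translation":[0.1,-0.25,0],"dr":[0,0,0]},{"gripper":-0.4,"translation":[0.1,-0.25,0],"dr":[0,0,0]},{"gripper":-0.4,"translation":[0.09,-0.22,0],"dr":[0,0,0]},{"gripper":-0.4,"translation":[0,0,0],"dr":[0,0,0]},{"gripper":-0.4,"translation":[0,0,0],"dr":[0,0,0]}]'

```text
clock: 9.15
eef_pos: [582.2, -43.4, 212.1]
tcp_rot: [-3.14, 0.0, 1.191]
contact_force: [-0.3, 0.3, -0.1]
opening: 0.699
```

```bash
python3 wl.py w6.png red:178
python3 - <<'E'
from h import *
s=r.sense();c=r.calibration("wrist"); print(np.round(proj(c,[*s["eef_pos"][:2],178]),1))
E
```

```text
[582.2 -43.4 212.1] [-3.14   0.     1.191] 0.699 9.15
red [188. 268.] [48. 64.] [ 572.8 -117.3  178. ] bbox (161, 242, 63, 58)
red [317. 222.] [70. 81.] [574.2 -40.8 178. ] bbox (281, 181, 72, 82)
[317.8 236.5]
```

jog_arm --deltas '[{"gripper":-0.4,"translation":[-0.015,0.0,-0.15],"dr":[0,0,0]},{"gripper":-0.4,"translation":[0,0,-0.2],"dr":[0,0,0]},{"gripper":-0.4,"translation":[0,0,-0.15],"dr":[0,0,0]},{"gripper":-0.4,"translation":[0,0,-0.07],"dr":[0,0,0]},{"gripper":-0.4,"translation":[0,0,0],"dr":[0,0,0]},{"gripper":-0.2,"translation":[0,0,0],"dr":[0,0,0]},{"gripper":0.0,"translation":[0,0,0],"dr":[0,0,0]},{"gripper":0.2,"translation":[0,0,0],"dr":[0,0,0]},{"gripper":0.4,"translation":[0,0,0],"dr":[0,0,0]},{"gripper":0.4,"translation":[0,0,0],"dr":[0,0,0]},{"gripper":0.4,"translation":[0,0,0],"dr":[0,0,0]}]'

```text
clock: 10.12
eef_pos: [581.8, -43.0, 156.9]
tcp_rot: [3.14, -0.001, 1.193]
contact_force: [-1.4, 0.6, 6.3]
opening: 0.461
```

jog_arm --deltas '[{"gripper":0.4,"translation":[0,0,0.03],"dr":[0,0,0]},{"gripper":0.4,"translation":[0,0,0.1],"dr":[0,0,0]},{"gripper":0.4,"translation":[0,0,0.2],"dr":[0,0,0]},{"gripper":0.4,"translation":[0.04,-0.12,0.2],"dr":[0,0,0]},{"gripper":0.4,"translation":[0.1,-0.28,0],"dr":[0,0,0]},{"gripper":0.4,"translation":[0.1,-0.3,-0.1],"dr":[0,0,0]},{"gripper":0.4,"translation":[0.1,-0.3,-0.25],"dr":[0,0,0]},{"gripper":0.4,"translation":[0.1,-0.3,-0.25],"dr":[0,0,0]},{"gripper":0.4,"translation":[0.08,-0.25,-0.25],"dr":[0,0,0]},{"gripper":0.4,"translation":[0.04,-0.15,-0.25],"dr":[0,0,0]},{"gripper":0.4,"translation":[0,0,0],"dr":[0,0,0]},{"gripper":0.4,"translation":[0,0,0],"dr":[0,0,0]}]' --squeeze 30

```text
clock: 11.12
eef_pos: [635.9, -213.4, 97.7]
tcp_rot: [-3.138, 0.0, 1.191]
contact_force: [0.8, 0.4, -1.0]
opening: 0.456
```

```bash
cat > al.py <<'E'
from h import *
import sys
col=sys.argv[1]; hx,hy=map(float,sys.argv[2:4])
s=r.sense(); p=s["eef_pos"]; print(np.round(p,1),round(s["opening"],3),np.round(s["contact_force"],1))
for n in("scene","side"):
    im=snap(n,f"al_{col}_{n}.png"); c=r.calibration(n)
    for k in blobs(im,col,12,90,50):
        x,y,w,h=cv2.boundingRect(k); q=proj(c,[hx,hy,40])
        if abs(x+w/2-q[0])<50 and abs(y+h/2-q[1])<70: print(n,(x,y,w,h),"ctr u",x+w/2)
    print(n,"jar axis at TCP",np.round(proj(c,p-[0,0,20]),1),"holder",np.round(proj(c,[hx,hy,7]),1))
E
python3 al.py red 641 -217
```

```text
[ 635.9 -213.4   97.7] 0.456 [ 0.8  0.4 -1. ]
scene (260, 278, 32, 28) ctr u 276.0
scene (266, 263, 16, 8) ctr u 274.0
scene (266, 246, 17, 19) ctr u 274.5
scene jar axis at TCP [273.2 266.5] holder [275.7 291.3]
side (338, 197, 14, 13) ctr u 345.0
side (340, 174, 9, 10) ctr u 344.5
side jar axis at TCP [342.9 187.8] holder [341.6 203.2]
```

Scene and side agree the jar needs about (+4,+2.5) mm. Applying that and lowering.

jog_arm --deltas '[{"gripper":0.4,"translation":[0.04,0.025,-0.15],"dr":[0,0,0]},{"gripper":0.4,"translation":[0,0,-0.22],"dr":[0,0,0]},{"gripper":0.4,"translation":[0,0,-0.17],"dr":[0,0,0]},{"gripper":0.4,"translation":[0,0,-0.1],"dr":[0,0,0]},{"gripper":0.4,"translation":[0,0,-0.05],"dr":[0,0,0]},{"gripper":0.4,"translation":[0,0,0],"dr":[0,0,0]},{"gripper":0.4,"translation":[0,0,0],"dr":[0,0,0]}]'

```text
clock: 11.8
eef_pos: [641.6, -210.3, 30.5]
tcp_rot: [3.141, -0.0, 1.193]
contact_force: [-0.2, -0.1, 0.0]
opening: 0.457
```

jog_arm --deltas '[{"gripper":0.4,"translation":[0,0,-0.02],"dr":[0,0,0]},{"gripper":0.4,"translation":[0,0,0],"dr":[0,0,0]},{"gripper":0.4,"translation":[0,0,0],"dr":[0,0,0]}]'

```text
clock: 12.05
eef_pos: [641.5, -210.7, 28.6]
tcp_rot: [3.141, -0.0, 1.193]
contact_force: [-0.8, -0.1, -1.1]
opening: 0.455
```

jog_arm --deltas '[{"gripper":0.4,"translation":[0,0,-0.02],"dr":[0,0,0]},{"gripper":0.4,"translation":[0,0,0],"dr":[0,0,0]},{"gripper":0.4,"translation":[0,0,0],"dr":[0,0,0]}]'

```text
clock: 12.3
eef_pos: [641.0, -210.6, 25.9]
tcp_rot: [-3.142, -0.0, 1.193]
contact_force: [-0.0, -0.7, -0.7]
opening: 0.451
```

jog_arm --deltas '[{"gripper":0.4,"translation":[0,0,-0.015],"dr":[0,0,0]},{"gripper":0.4,"translation":[0,0,0],"dr":[0,0,0]},{"gripper":0.4,"translation":[0,0,0],"dr":[0,0,0]}]'

```text
clock: 12.55
eef_pos: [641.3, -210.7, 25.1]
tcp_rot: [3.141, 0.0, 1.193]
contact_force: [-1.6, -0.3, 5.1]
opening: 0.452
```

jog_arm --deltas '[{"gripper":0.0,"translation":[0,0,0.0],"dr":[0,0,0]},{"gripper":-0.2,"translation":[0,0,0],"dr":[0,0,0]},{"gripper":-0.3,"translation":[0,0,0],"dr":[0,0,0]},{"gripper":-0.3,"translation":[0,0,0.05],"dr":[0,0,0]},{"gripper":-0.3,"translation":[0,0,0.15],"dr":[0,0,0]},{"gripper":-0.3,"translation":[0,0,0.35],"dr":[0,0,0]},{"gripper":-0.6,"translation":[-0.04,0.1,0.35],"dr":[0,0,0]},{"gripper":-0.6,"translation":[-0.1,0.28,0.28],"dr":[0,0,0]},{"gripper":-0.6,"translation":[-0.1,0.28,0.28],"dr":[0,0,0]},{"gripper":-0.6,"translation":[-0.1,0.28,0.2],"dr":[0,0,0]},{"gripper":-0.6,"translation":[-0.1,0.28,0.0],"dr":[0,0,0]},{"gripper":-0.6,"translation":[-0.1,0.28,0],"dr":[0,0,0]}]'

```text
clock: 13.55
eef_pos: [587.6, -59.6, 193.8]
tcp_rot: [3.137, -0.001, 1.193]
contact_force: [-0.1, 0.7, -1.2]
opening: 0.8
```

jog_arm --deltas '[{"gripper":-0.6,"translation":[-0.05,0.18,0],"dr":[0,0,0]},{"gripper":-0.6,"translation":[0,0,0],"dr":[0,0,0]},{"gripper":-0.6,"translation":[0,0,0],"dr":[0,0,0]}]'

```text
clock: 13.8
eef_pos: [582.2, -41.8, 191.8]
tcp_rot: [3.14, -0.0, 1.195]
contact_force: [-0.2, 0.4, 0.4]
opening: 0.797
```

```bash
python3 wl.py w7.png yellow:136
python3 - <<'E'
from h import *
s=r.sense();c=r.calibration("wrist"); print(np.round(proj(c,[*s["eef_pos"][:2],136]),1))
im=snap("scene","r_scene.png");b=snap("side","r_side.png")
for n,i in(("scene",im),("side",b)):
    c=r.calibration(n)
    for k in blobs(i,"red",12,90,50):
        x,y,w,h=cv2.boundingRect(k)
        if y>150 and 230<x<400: print(n,(x,y,w,h))
    print(np.round(proj(c,[640,-217,46]),1))
E
```

```text
[582.2 -41.8 191.8] [ 3.14  -0.     1.195] 0.797 13.8
yellow [314. 211.] [83. 90.] [574.5 -41.4 136. ] bbox (271, 165, 85, 91)
yellow [454.  92.] [23. 34.] [539.4  54.1 136. ] bbox (442, 76, 26, 33)
yellow [595. 104.] [ 91. 103.] [573.6 123.8 136. ] bbox (545, 56, 95, 95)
[317.7 222.5]
scene (260, 270, 32, 36)
[274.5 278.8]
side (336, 190, 17, 21)
[342.2 194.4]
```

jog_arm --deltas '[{"gripper":-0.6,"translation":[-0.03,-0.01,-0.2],"dr":[0,0,0]},{"gripper":-0.6,"translation":[0,0,-0.25],"dr":[0,0,0]},{"gripper":-0.6,"translation":[0,0,-0.2],"dr":[0,0,0]},{"gripper":-0.6,"translation":[0,0,-0.1],"dr":[0,0,0]},{"gripper":-0.6,"translation":[0,0,-0.05],"dr":[0,0,0]},{"gripper":-0.6,"translation":[0,0,0],"dr":[0,0,0]},{"gripper":-0.4,"translation":[0,0,0],"dr":[0,0,0]},{"gripper":-0.2,"translation":[0,0,0],"dr":[0,0,0]},{"gripper":0.0,"translation":[0,0,0],"dr":[0,0,0]},{"gripper":0.2,"translation":[0,0,0],"dr":[0,0,0]},{"gripper":0.2,"translation":[0,0,0],"dr":[0,0,0]},{"gripper":0.2,"translation":[0,0,0],"dr":[0,0,0]}]'

```text
clock: 14.95
eef_pos: [580.1, -43.7, 111.7]
tcp_rot: [3.139, -0.001, 1.193]
contact_force: [-0.3, -1.4, 7.1]
opening: 0.598
```

jog_arm --deltas '[{"gripper":0.2,"translation":[0,0,0.03],"dr":[0,0,0]},{"gripper":0.2,"translation":[0,0,0.1],"dr":[0,0,0]},{"gripper":0.2,"translation":[0,0,0.2],"dr":[0,0,0]},{"gripper":0.2,"translation":[0.015,0.12,0.2],"dr":[0,0,0]},{"gripper":0.2,"translation":[0.04,0.3,0],"dr":[0,0,0]},{"gripper":0.2,"translation":[0.045,0.34,0],"dr":[0,0,0]},{"gripper":0.2,"translation":[0.045,0.34,0],"dr":[0,0,0]},{"gripper":0.2,"translation":[0.045,0.34,0],"dr":[0,0,0]},{"gripper":0.2,"translation":[0.045,0.34,-0.1],"dr":[0,0,0]},{"gripper":0.2,"translation":[0.045,0.34,-0.15],"dr":[0,0,0]},{"gripper":0.2,"translation":[0.045,0.3,-0.2],"dr":[0,0,0]},{"gripper":0.2,"translation":[0.025,0.17,-0.2],"dr":[0,0,0]}]' --squeeze 40

```text
clock: 15.95
eef_pos: [614.7, 219.0, 98.9]
tcp_rot: [3.14, -0.002, 1.194]
contact_force: [-0.0, 0.4, -0.7]
opening: 0.595
```

jog_arm --deltas '[{"gripper":0.2,"translation":[0,0,0],"dr":[0,0,0]},{"gripper":0.2,"translation":[0,0,0],"dr":[0,0,0]}]'

```text
clock: 16.12
eef_pos: [612.9, 216.0, 97.6]
tcp_rot: [-3.14, 0.002, 1.195]
contact_force: [0.4, 0.4, -1.0]
opening: 0.591
```

```bash
python3 al.py yellow 617 211.5
```

```text
[612.9 216.   97.6] 0.591 [ 0.4  0.4 -1. ]
scene (344, 182, 29, 20) ctr u 358.5
scene (351, 166, 19, 7) ctr u 360.5
scene (357, 152, 14, 15) ctr u 364.0
scene jar axis at TCP [359.4 169.2] holder [358.1 190.8]
side (259, 253, 29, 21) ctr u 273.5
side (264, 242, 16, 5) ctr u 272.0
side (264, 227, 17, 15) ctr u 272.5
side jar axis at TCP [272.4 245.5] holder [273.4 262.7]
```

jog_arm --deltas '[{"gripper":0.2,"translation":[-0.03,-0.025,-0.15],"dr":[0,0,0]},{"gripper":0.2,"translation":[0,0,-0.22],"dr":[0,0,0]},{"gripper":0.2,"translation":[0,0,-0.17],"dr":[0,0,0]},{"gripper":0.2,"translation":[0,0,-0.1],"dr":[0,0,0]},{"gripper":0.2,"translation":[0,0,-0.05],"dr":[0,0,0]},{"gripper":0.2,"translation":[0,0,-0.02],"dr":[0,0,0]},{"gripper":0.2,"translation":[0,0,0],"dr":[0,0,0]},{"gripper":0.2,"translation":[0,0,0],"dr":[0,0,0]}]'

```text
clock: 16.88
eef_pos: [611.8, 212.9, 28.5]
tcp_rot: [3.14, -0.001, 1.193]
contact_force: [0.6, 0.8, -2.1]
opening: 0.592
```

jog_arm --deltas '[{"gripper":0.2,"translation":[0,0,-0.015],"dr":[0,0,0]},{"gripper":0.2,"translation":[0,0,0],"dr":[0,0,0]},{"gripper":0.2,"translation":[0,0,0],"dr":[0,0,0]}]'

```text
clock: 17.13
eef_pos: [611.3, 213.0, 26.3]
tcp_rot: [3.141, -0.0, 1.193]
contact_force: [0.2, -0.2, -1.5]
opening: 0.593
```

jog_arm --deltas '[{"gripper":0.2,"translation":[0,0,-0.015],"dr":[0,0,0]},{"gripper":0.2,"translation":[0,0,0],"dr":[0,0,0]},{"gripper":0.2,"translation":[0,0,0],"dr":[0,0,0]}]'

```text
clock: 17.38
eef_pos: [610.9, 213.0, 24.3]
tcp_rot: [-3.141, 0.0, 1.193]
contact_force: [-0.1, 0.1, -1.5]
opening: 0.593
```

jog_arm --deltas '[{"gripper":0.2,"translation":[0,0,-0.01],"dr":[0,0,0]},{"gripper":0.2,"translation":[0,0,0],"dr":[0,0,0]},{"gripper":0.2,"translation":[0,0,0],"dr":[0,0,0]}]'

```text
clock: 17.63
eef_pos: [611.1, 213.0, 23.8]
tcp_rot: [-3.142, -0.0, 1.193]
contact_force: [-1.8, 0.5, 5.6]
opening: 0.592
```

jog_arm --deltas '[{"gripper":-0.3,"translation":[0,0,0.0],"dr":[0,0,0]},{"gripper":-0.5,"translation":[0,0,0],"dr":[0,0,0]},{"gripper":-0.55,"translation":[0,0,0],"dr":[0,0,0]},{"gripper":-0.55,"translation":[0,0,0.05],"dr":[0,0,0]},{"gripper":-0.55,"translation":[0,0,0.15],"dr":[0,0,0]},{"gripper":-0.55,"translation":[0,0,0.35],"dr":[0,0,0]},{"gripper":-1,"translation":[-0.02,-0.15,0.35],"dr":[0,0,0]},{"gripper":-1,"translation":[-0.04,-0.3,0.25],"dr":[0,0,0]},{"gripper":-1,"translation":[-0.05,-0.36,0.1],"dr":[0,0,0]},{"gripper":-1,"translation":[-0.05,-0.38,0.0],"dr":[0,0,0]},{"gripper":-1,"translation":[-0.05,-0.38,0.0],"dr":[0,0,0]},{"gripper":-1,"translation":[-0.05,-0.38,0],"dr":[0,0,0]}]'

```text
clock: 18.63
eef_pos: [584.8, 16.5, 149.3]
tcp_rot: [3.14, -0.0, 1.194]
contact_force: [0.3, 0.2, -0.3]
opening: 1.002
```

jog_arm --deltas '[{"gripper":-1,"translation":[-0.04,-0.37,0],"dr":[0,0,0]},{"gripper":-1,"translation":[-0.02,-0.25,0],"dr":[0,0,0]},{"gripper":-1,"translation":[0,0,0],"dr":[0,0,0]},{"gripper":-1,"translation":[0,0,0],"dr":[0,0,0]}]'

```text
clock: 18.97
eef_pos: [579.0, -45.2, 148.7]
tcp_rot: [3.141, -0.0, 1.19]
contact_force: [0.5, 0.6, 0.3]
opening: 1.0
```

```bash
python3 wl.py w8.png blue:92
python3 - <<'E'
from h import *
s=r.sense();c=r.calibration("wrist"); print(np.round(proj(c,[*s["eef_pos"][:2],92]),1))
im=snap("scene","y_scene.png");b=snap("side","y_side.png")
for n,i in(("scene",im),("side",b)):
    c=r.calibration(n)
    for k in blobs(i,"yellow",12,90,50):
        x,y,w,h=cv2.boundingRect(k)
        if y>150 and 230<x<400: print(n,(x,y,w,h))
    print(np.round(proj(c,[617,211.5,48]),1))
E
```

```text
[579.  -45.2 148.7] [ 3.141 -0.     1.19 ] 1.0 18.97
blue [525. 221.] [38. 65.] [625.1  71.1  92. ] bbox (495, 198, 60, 48)
blue [321. 212.] [102. 105.] [574.1 -41.3  92. ] bbox (269, 158, 104, 107)
blue [ 24. 119.] [ 59. 123.] [ 462.4 -174.1   92. ] bbox (0, 56, 57, 118)
blue [318.  28.] [17. 19.] [480.2  -5.8  92. ] bbox (309, 19, 18, 20)
[317.7 222. ]
scene (344, 173, 29, 29)
[359.2 179.1]
side (259, 246, 29, 28)
[272.8 252.1]
```

jog_arm --deltas '[{"gripper":-1,"translation":[-0.005,0.025,-0.2],"dr":[0,0,0]},{"gripper":-1,"translation":[0,0,-0.25],"dr":[0,0,0]},{"gripper":-1,"translation":[0,0,-0.2],"dr":[0,0,0]},{"gripper":-1,"translation":[0,0,-0.1],"dr":[0,0,0]},{"gripper":-1,"translation":[0,0,-0.06],"dr":[0,0,0]},{"gripper":-1,"translation":[0,0,0],"dr":[0,0,0]},{"gripper":-0.8,"translation":[0,0,0],"dr":[0,0,0]},{"gripper":-0.6,"translation":[0,0,0],"dr":[0,0,0]},{"gripper":-0.4,"translation":[0,0,0],"dr":[0,0,0]},{"gripper":-0.1,"translation":[0,0,0],"dr":[0,0,0]},{"gripper":-0.1,"translation":[0,0,0],"dr":[0,0,0]},{"gripper":-0.1,"translation":[0,0,0],"dr":[0,0,0]}]'

```text
clock: 20.12
eef_pos: [579.5, -41.6, 68.9]
tcp_rot: [3.14, -0.001, 1.193]
contact_force: [-1.7, 1.1, 6.6]
opening: 0.733
```

jog_arm --deltas '[{"gripper":-0.1,"translation":[0,0,0.03],"dr":[0,0,0]},{"gripper":-0.1,"translation":[0,0,0.1],"dr":[0,0,0]},{"gripper":-0.1,"translation":[0,0,0.2],"dr":[0,0,0]},{"gripper":-0.1,"translation":[-0.06,-0.085,0.2],"dr":[0,0,0]},{"gripper":-0.1,"translation":[-0.16,-0.23,0],"dr":[0,0,0]},{"gripper":-0.1,"translation":[-0.2,-0.3,0],"dr":[0,0,0]},{"gripper":-0.1,"translation":[-0.2,-0.3,0],"dr":[0,0,0]},{"gripper":-0.1,"translation":[-0.2,-0.3,0],"dr":[0,0,0]},{"gripper":-0.1,"translation":[-0.2,-0.3,0],"dr":[0,0,0]},{"gripper":-0.1,"translation":[-0.2,-0.3,-0.1],"dr":[0,0,0]},{"gripper":-0.1,"translation":[-0.18,-0.25,-0.1],"dr":[0,0,0]},{"gripper":-0.1,"translation":[-0.1,-0.12,-0.1],"dr":[0,0,0]}]' --squeeze 50

```text
clock: 21.12
eef_pos: [427.1, -262.6, 91.2]
tcp_rot: [3.14, 0.001, 1.191]
contact_force: [1.5, -0.4, -1.6]
opening: 0.729
```

jog_arm --deltas '[{"gripper":-0.1,"translation":[0,0,0],"dr":[0,0,0]},{"gripper":-0.1,"translation":[0,0,0],"dr":[0,0,0]}]'

```text
clock: 21.28
eef_pos: [428.0, -260.6, 90.8]
tcp_rot: [-3.141, -0.0, 1.191]
contact_force: [0.4, -0.0, -1.0]
opening: 0.73
```

```bash
python3 al.py blue 433 -267
```

```text
[ 428.  -260.6   90.8] 0.73 [ 0.4 -0.  -1. ]
scene (170, 252, 41, 32) ctr u 190.5
scene (171, 239, 30, 14) ctr u 186.0
scene (168, 221, 32, 25) ctr u 184.0
scene jar axis at TCP [185.7 244.3] holder [190. 267.]
side (383, 206, 29, 18) ctr u 397.5
side (394, 184, 16, 14) ctr u 402.0
side (356, 153, 38, 12) ctr u 375.0
side jar axis at TCP [399. 201.] holder [396.8 214.8]
```

Run:
```python
from h import *
for n in("scene","side"):
    c=r.calibration(n)
    for p in([433,-267,70],[433,-267,82],[428,-260.6,82],[433,-267,7]): print(n,p,np.round(proj(c,p),1))
    c2=r.calibration(n)
    for p,q in(([641,-217,7],[641,-217,80]),([617,211.5,7],[617,211.5,80])): print(n,p,np.round(proj(c2,p),1),np.round(proj(c2,q),1))
```

```text
scene [433, -267, 70] [185.2 247.1]
scene [433, -267, 82] [184.2 243.1]
scene [428, -260.6, 82] [184.8 240.6]
scene [433, -267, 7] [190. 267.]
scene [641, -217, 7] [275.7 291.3] [274.1 267.8]
scene [617, 211.5, 7] [358.1 190.8] [360.  169.7]
side [433, -267, 70] [398.5 200. ]
side [433, -267, 82] [398.9 197.1]
side [428, -260.6, 82] [399.3 198.3]
side [433, -267, 7] [396.8 214.8]
side [641, -217, 7] [341.6 203.2] [342.3 186.5]
side [617, 211.5, 7] [273.4 262.7] [272.4 243.6]
```

With the perspective of vertical lines taken into account, blue is aligned. The red and yellow nudges were therefore about 4 mm too much, still inside the 10 mm margin; I'll verify that later. Lowering blue.

jog_arm --deltas '[{"gripper":-0.1,"translation":[0,0,-0.12],"dr":[0,0,0]},{"gripper":-0.1,"translation":[0,0,-0.2],"dr":[0,0,0]},{"gripper":-0.1,"translation":[0,0,-0.15],"dr":[0,0,0]},{"gripper":-0.1,"translation":[0,0,-0.1],"dr":[0,0,0]},{"gripper":-0.1,"translation":[0,0,-0.05],"dr":[0,0,0]},{"gripper":-0.1,"translation":[0,0,0],"dr":[0,0,0]},{"gripper":-0.1,"translation":[0,0,0],"dr":[0,0,0]}]'

```text
clock: 21.97
eef_pos: [429.1, -259.9, 28.8]
tcp_rot: [3.141, 0.0, 1.194]
contact_force: [0.2, -0.5, -0.9]
opening: 0.725
```

jog_arm --deltas '[{"gripper":-0.1,"translation":[0,0,-0.015],"dr":[0,0,0]},{"gripper":-0.1,"translation":[0,0,0],"dr":[0,0,0]},{"gripper":-0.1,"translation":[0,0,0],"dr":[0,0,0]}]'

```text
clock: 22.22
eef_pos: [428.9, -260.3, 27.4]
tcp_rot: [3.141, 0.0, 1.193]
contact_force: [-0.3, -0.2, -2.3]
opening: 0.725
```

jog_arm --deltas '[{"gripper":-0.1,"translation":[0,0,-0.015],"dr":[0,0,0]},{"gripper":-0.1,"translation":[0,0,0],"dr":[0,0,0]},{"gripper":-0.1,"translation":[0,0,0],"dr":[0,0,0]}]'

```text
clock: 22.47
eef_pos: [428.5, -260.1, 25.4]
tcp_rot: [-3.142, -0.0, 1.193]
contact_force: [-0.2, 0.7, -1.2]
opening: 0.729
```

jog_arm --deltas '[{"gripper":-0.1,"translation":[0,0,-0.01],"dr":[0,0,0]},{"gripper":-0.1,"translation":[0,0,0],"dr":[0,0,0]},{"gripper":-0.1,"translation":[0,0,0],"dr":[0,0,0]}]'

```text
clock: 22.72
eef_pos: [428.6, -260.1, 25.0]
tcp_rot: [3.141, 0.0, 1.193]
contact_force: [-3.5, 0.5, 9.3]
opening: 0.729
```

jog_arm --deltas '[{"gripper":-0.65,"translation":[0,0,0.0],"dr":[0,0,0]},{"gripper":-0.9,"translation":[0,0,0],"dr":[0,0,0]},{"gripper":-0.9,"translation":[0,0,0],"dr":[0,0,0]},{"gripper":-0.9,"translation":[0,0,0.05],"dr":[0,0,0]},{"gripper":-0.9,"translation":[0,0,0.15],"dr":[0,0,0]},{"gripper":-0.9,"translation":[0,0,0.35],"dr":[0,0,0]},{"gripper":-0.9,"translation":[0,0,0.38],"dr":[0,0,0]},{"gripper":-0.9,"translation":[0,0,0.38],"dr":[0,0,0]},{"gripper":-0.9,"translation":[0,0,0.38],"dr":[0,0,0]},{"gripper":-0.9,"translation":[0,0,0.38],"dr":[0,0,0]},{"gripper":-0.9,"translation":[0,0,0.3],"dr":[0,0,0]},{"gripper":-0.9,"translation":[0,0,0],"dr":[0,0,0]}]'

```text
clock: 23.72
eef_pos: [431.2, -261.7, 268.2]
tcp_rot: [3.131, 0.002, 1.193]
contact_force: [1.2, -0.8, -0.8]
opening: 0.949
```

Run:
```python
from h import *
a=snap("scene","f_scene.png"); b=snap("side","f_side.png"); w=snap("wrist","f_wrist.png")
s=r.sense(); print(np.round(s["eef_pos"],1),s["clock"])
C=lambda im,x,y,d:cv2.resize(im[y-d:y+d,x-d:x+d],(195,195),interpolation=cv2.INTER_CUBIC)
top=[C(a,320,170,22),C(a,276,287,28),C(a,358,188,25),C(a,190,260,32)]
bot=[C(b,306,282,22),C(b,343,200,28),C(b,273,260,25),C(b,397,210,32)]
cv2.imwrite("pics/fin.png",np.vstack([np.hstack(top),np.hstack(bot)]))
```

```text
[ 428.3 -259.9  261.3] 23.8667
```

View pics/fin.png

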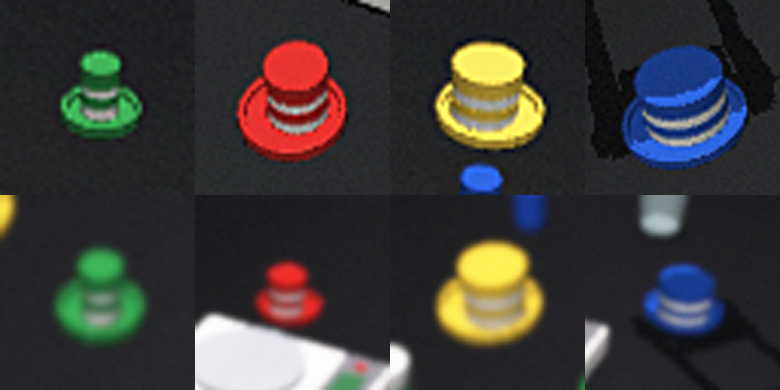

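View pics/f_scene.png

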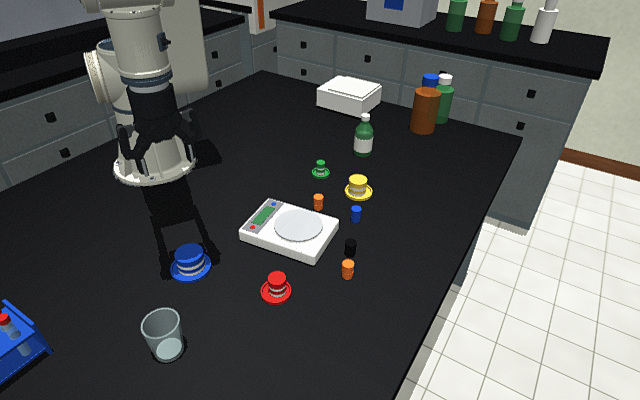

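All four jars stand upright inside the rims of their own colours: green (320,168), red (276,285), yellow (358,186), blue (190,260). The pan is empty, and the bottle, beaker and look-alikes are where they were.

```bash
python3 -c "
from rig import r
print(r.sign_off())"
```

```text
the job is handed in; nothing more can be done
None
```

I took the stack apart from the top (green, red, yellow, blue). Each jar went into the holder of its own colour, lowered until I felt light contact before release. The job was handed in at about 24 s of the 96 s allowed.

**Last checks:** The final scene and side views show all four jars upright inside their rims. The pan is empty, the arm is clear, and the bottle, beaker and look-alikes look unmoved. Each jar met the floor at the tool height expected for a jar standing flat. The highest force reading I saw at set-down was 14.6 N.

**What disagreed:**
- **Wrist camera:** its positions differed from the fixed cameras by about 5–7 mm, so I used the fixed views for placing.
- **Fingertip height:** my first reading was too high, because the two cameras saw different pad edges.
- **Red and yellow:** I nudged each about 4 mm further than needed, so they sit slightly off-centre. That is within the 10 mm of clearance, and both are inside their rims.

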